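# Show a carton's labels to the fixed scanner and shelve it

### The job

Book in the yellow carton: pick it up from between the spray bottle and the tin, and, keeping hold of it, show the scanner its red label, then its white label, then its blue label, each squarely facing the tilted scanner window at the reading distance (120 mm) and held still there for a second. Then stand it, without dropping it, in the middle of the free bay of the grey tray (the bay with the green card), upright and with its white label squarely facing the tray's blue-rail side, and let go. Do not move the spray bottle, the tin or the blue cartons.

Things in the scene. Friction and masses are not known exactly. Their poses are not given: they have to be found in the camera images.
- carton: Yellow carton, 55 x 55 x 150 mm, about 250 g (+-30 %), standing on the mat at any yaw. Origin: centre of its underside; z up along its length. White label on its +x side, red on +y, blue on -y; -x side bare. Each label also folds 14 mm over onto the top face, so it shows from above. Fingers may cover part of a label.
- label_white (a point): Reading point of the white label: on the carton's +x face, 27.5 mm from the carton's axis, 60 mm above its underside
- label_red (a point): Reading point of the red label: on the carton's +y face, 27.5 mm from the carton's axis, 60 mm above its underside
- label_blue (a point): Reading point of the blue label: on the carton's -y face, 27.5 mm from the carton's axis, 60 mm above its underside
- middle (a point): Point on the carton's axis 60 mm above its underside, level with the reading points
- scan_head: Fixed scanner head: grey box 85 wide, 60 high, 55 deep (mm), black window with red strip, on a 22 mm post behind it with a 120 mm round foot. Origin: window centre, 300 mm above the table. x points from the window back into the head, 35 degrees upward; it looks along -x, down towards the robot's side; y is level. A label faces it squarely when its outward normal points along this +x.
- focus (a point): Reading point of the scanner: 120 mm in front of the window centre along the look direction (at -120 mm on the head's x axis), about 231 mm above the table, in the air
- tray: Grey tray fixed to the table, 110 mm (x) by 345 mm (y), walls 45 mm high, floor and walls 4 mm thick. Two dividers make three bays of about 102 by 109 mm, centres at y = -113, 0, 113 mm. Origin: centre of its underside. Its +x side, away from the robot, carries the blue rail. Two bays hold a blue carton, one is free.
- card: Green card, 90 x 90 x 1 mm, fixed flat on the floor of the free bay at its centre; the carton stands over it. Origin at its centre; axes parallel to the tray's, x towards the blue rail.
- stock_a: Blue carton, 55 x 55 x 140 mm, 400 g, stands in a bay of the tray. Origin: centre of its underside. Not to be moved.
- stock_b: Blue carton, 55 x 55 x 140 mm, 400 g, stands in another bay. Origin: centre of its underside. Not to be moved.
- spray: White bottle with green label and orange cap, diameter 60 mm, 155 mm high, stands beside the carton. Origin: centre of its underside. Not to be moved.
- tin: Steel can with orange label, diameter 68 mm, 115 mm high, stands on the other side of the carton. Origin: centre of its underside. Not to be moved.
- mat: Black rubber mat, 160 mm (x) by 270 mm (y), 4 mm thick, fixed to the table; the carton stands near its centre, the spray bottle about 90 mm from it along the mat's y, the tin as far the other way (either may be at +y). Origin: centre of its underside.
Not all that is in view belongs to the job. Leave any pink look-alike of the carton alone.

How it is judged:
On the way, in this order (a step that is already met when the one before it is completed fails the run):
1. The held carton's red label is at the scanner's focus (within 25 mm) and faces the window within 12 degrees, for 0.6 s (distance between label_red and focus below 0.025 m and angle between the y axis of carton and the x axis of scan_head, either way round below 0.21 rad and x of middle in the frame of scan_head below -0.12 m and linear speed of carton below 0.03 m/s and contact force between carton and the fingers above 1 N), for 0.6 s.
2. The held carton's white label is at the scanner's focus (within 25 mm) and faces the window within 12 degrees, for 0.6 s (distance between label_white and focus below 0.025 m and angle between the x axis of carton and the x axis of scan_head, either way round below 0.21 rad and x of middle in the frame of scan_head below -0.12 m and linear speed of carton below 0.03 m/s and contact force between carton and the fingers above 1 N), for 0.6 s.
3. The held carton's blue label is at the scanner's focus (within 25 mm) and faces the window within 12 degrees, for 0.6 s (distance between label_blue and focus below 0.025 m and angle between the y axis of carton and the x axis of scan_head, either way round below 0.21 rad and x of middle in the frame of scan_head below -0.12 m and linear speed of carton below 0.03 m/s and contact force between carton and the fingers above 1 N), for 0.6 s.
At the end, for the whole second after the job is handed in: The carton stands released, upright (within 6 degrees) and at rest on the floor of the free bay, its axis within 20 mm of the green card's centre, its white label facing the tray's blue-rail side within 15 degrees (horizontal distance between carton and card below 0.02 m and height (world z) of carton below 0.012 m and angle between carton's own z axis and vertical below 0.1 rad and angle between the x axis of carton and the x axis of card, either way round below 0.26 rad and x of label_white in the frame of card above 0.005 m and linear speed of carton below 0.02 m/s and contact force between carton and the fingers below 0.05 N); the robot touches nothing.
It fails at once if The spray bottle, the tin or a blue carton is moved more than 20 mm or tipped (distance of any of spray, tin, stock_a, stock_b from where it was at the start of the episode above 0.02 m or angle between any of spray, tin, stock_a, stock_b's own z axis and vertical above 0.35 rad).
It fails at once if The carton is let go of or dropped above the mat or tray floor (contact force between carton and the fingers below 0.05 N and height (world z) of carton above 0.03 m).
It also fails if it takes over 64 s, if anything falls off the work surface, if the arm or the gripper's body presses on something with over 40 N, if the wrist force passes 120 N, or if a joint passes its speed limit or range.

### The arm

A 6-joint arm with a two-finger parallel gripper is mounted at the origin on the work surface. World frame = base frame: x ahead of the robot, y to its left, z up, the work surface at z = 0. Lengths are in m, angles in rad, forces in N, time in s.
With the tool pointing down it reaches from about 0.35 to 0.775 m from the base axis. Payload 5.5 kg.
Tool frame: the origin (TCP) lies on the centre line of the jaws, within the pads' length; the fingertips stand 11 mm ahead of it and the grasp point (between the pads) lies 8 mm behind it; z points along the fingers, y is the line along which they close (so a half turn about z gives the same grasp; the last joint's range is limited). The gripper opens to 85 mm and grips with 20 to 120 N. Pads are 22 mm wide; open, the fingers measure 114 mm over their backs; the gripper's body (76 mm by 85 mm) begins 54 mm behind the grasp point. The pads swing forward as they close: fully open they stand 13 mm farther back than shut.
Start: joints at [-0.14, 0.313, 0.046, 1.304, 0, 1.431], TCP at [0.575, -0, 0.242] pointing down, gripper open.
Joint ranges: [-2.76, 2.76], [-0.86, 1.69], [-1.03, 1.26], [-2.2, 2.34], [-1.47, 1.5], [-3.14, 3.14]. Speed limits (rad/s): [2.57, 2.57, 3.14, 3.14, 3.14, 3.14].

### API

Orientations are given as a unit quaternion [w, x, y, z].
In Python, from workcell import env, viewer, order, models gives the robot as it stands.
- The arm moves only by the tool drive_tool, never from a script. Its argument "series" is a list that holds one entry, the list of rows, each a list of 6 numbers: the shift along the tool's x, y, z each as a share of 120 mm, from -1 to 1, then the turn, a rotation vector about the tool's x, y, z each as a share of 180 degrees, from -1 to 1. A call has 1 to 20 rows; each row shifts and turns the commanded pose from where the row before left it, along the tool's axes as they then stand; what a row does not reach is not made up. A row lasts 1/8 s, in which the tool goes at most 62.5 mm and 10.7 degrees, less where a joint would pass 70% of its speed; a pose out of reach is approached as far as the arm can. A call with a number of a shift or a turn outside -1 to 1 is refused whole. A call with a gripper value outside its range is refused whole. "jaw" is the opening, from -1 (shut) to 1 (fully open), set as the call begins (left out, the last holds). The fingers move at their own pace and stop on an object; "grip_force" is the grip in N (left out, the last holds). Time passes only in rows, so rows that do not move let the fingers close. It gives the time, the measured TCP pose, the force, the opening and the grip force at its end, in the units of the state.
- env.get_state(): the state, without advancing time (a new reading comes with each control period).
- viewer.read_camera(name): name is "scene" or "side" or "wrist"; returns the picture (480x640x3 uint8, red, green, blue); there is no depth.
- viewer.camera_info(name): a dict with "intrinsics" (3x3 intrinsics, pixels), "D" ([k1, k2, p1, p2, k3] as OpenCV has them; the pictures are not rectified), "R" (3x3) and "t" (3): a world point X has camera coordinates R X + t; the wrist camera has in their place "T_tool_cam" (4x4, takes a point from camera to tool coordinates, whose origin is the TCP and whose axes are the flange's). Camera axes: x right, y down, z forward; pixel columns grow to the right and rows downward; lengths in m; the calibration is good to about 2 mm. A picture is of the moment at which its call begins: read the wrist's pose just before it. camera_info takes no time and is no camera call.
- order.hand_in(): hands the job in; it is judged then, once.
Trained networks look in the newest picture that a camera, given by its name, has taken for a name from the list of things; names that differ only in an ending like _2 or _b are one class to them, and where a whole thing is asked for, a point or a joint stands for the part that bears it (a point fixed in the world has none). Each returns a list of dicts, best first, with "score" (0 to 1); they miss things now and then, are a little off and sometimes report something else, mostly with a low value. They report only what shows in the picture. A call takes as long as a camera call. They do not tell look-alikes from the thing itself.
- models.silhouettes(label, camera): "region" (480x640 bool, what is visible of it) and "location" ([column, row] in pixels, amid what is visible of it).
The state is a dict: "clock": time; "joint_pos": joint angles; "qvel": joint speeds; "tau": joint torques, N m; "tcp_pos": TCP position; "orientation": TCP orientation; "wrist_force": force on the tool from outside, world axes, zero at the start; "ft_torque": the same for the moment, N m; "finger_gap": finger opening in m; "grip_force": force on a finger pad.
Only numpy, scipy, OpenCV 4.12 (cv2) and the standard library are available. Lean on these libraries where they do the work, as an engineer would, in place of code of your own. Each camera call takes 0.05 s, during which the arm holds its last target. There are 200 camera calls.

## Working session

There is one attempt and no reset: what is moved stays moved. The work goes in short steps, Python scripts to look and compute and a tool call to move; the robot and the scene stay as the last step left them, time stands still between calls to the robot, and variables do not carry over. Pictures are saved under pics/ and viewed, at most 10 in all, crops included, and the job is handed in when it is done.

Besides the shell and the picture viewer there is one more tool, called after "Emit:" by a JSON object that holds its "name" and its "arguments", one argument or row to a line. drive_tool: Moves the arm, as the interface text tells. Its arguments: {"type":"object","properties":{"series":{"type":"array"},"jaw":{"type":"number"},"grip_force":{"type":"number"}},"required":["series"]}

```bash
ls; mkdir -p pics; python3 - <<'E'
from workcell import env, viewer, order, models
import cv2, numpy as np
print(env.get_state())
ims=[]
for c in ["scene","side","wrist"]:
    im=viewer.read_camera(c); cv2.imwrite(f"pics/{c}0.png",im[:,:,::-1])
    i=viewer.camera_info(c); print(c,{k:np.round(v,4).tolist() for k,v in i.items()})
E
```

```text
pics
{'clock': 0.0, 'joint_pos': array([-1.39623206e-01,  3.13998144e-01,  4.49880529e-02,  1.30356567e+00,
        1.67797952e-05,  1.43116147e+00]), 'qvel': array([ 3.35584693e-04, -1.32043628e-03, -7.72723191e-05, -2.01954558e-03,
       -1.13610433e-03, -9.05881797e-04]), 'tau': array([-2.90074182e-03, -4.80629075e+01,  2.98531097e+01,  1.95313990e-02,
       -3.83516899e-04, -4.27451073e-05]), 'tcp_pos': array([5.74528468e-01, 4.81966658e-05, 2.41413821e-01]), 'orientation': array([-7.15611727e-04,  7.07102386e-01,  7.07110616e-01, -5.28743830e-04]), 'wrist_force': array([1.06725885, 0.15852095, 0.27548743]), 'ft_torque': array([-0.02052632,  0.00156664,  0.0376169 ]), 'grip_force': 0.0, 'finger_gap': 0.0855836242992746}
scene {'intrinsics': [[610.1674, 0.0, 321.735], [0.0, 610.1674, 240.1622], [0.0, 0.0, 1.0]], 'D': [-0.151, 0.0, 0.0, 0.0, 0.0], 'R': [[0.3462, 0.9381, 0.014], [0.528, -0.1824, -0.8294], [-0.7755, 0.2945, -0.5585]], 't': [-0.1722, -0.1263, 1.7293]}
side {'intrinsics': [[499.4233, 0.0, 317.4212], [0.0, 499.4233, 243.4845], [0.0, 0.0, 1.0]], 'D': [0.0096, 0.0, 0.0, 0.0, 0.0], 'R': [[0.7977, -0.603, 0.0041], [-0.4361, -0.5816, -0.6867], [0.4165, 0.5461, -0.7269]], 't': [-0.4501, 0.3738, 0.9836]}
wrist {'intrinsics': [[362.7377, 0.0, 325.0255], [0.0, 362.7377, 236.9375], [0.0, 0.0, 1.0]], 'D': [0.0031, 0.0, 0.0, 0.0, 0.0], 'T_tool_cam': [[0.0002, -0.9513, -0.3082, 0.0798], [1.0, 0.0004, -0.0005, 0.001], [0.0006, -0.3082, 0.9513, -0.1317], [0.0, 0.0, 0.0, 1.0]]}
```

View pics/scene0.png

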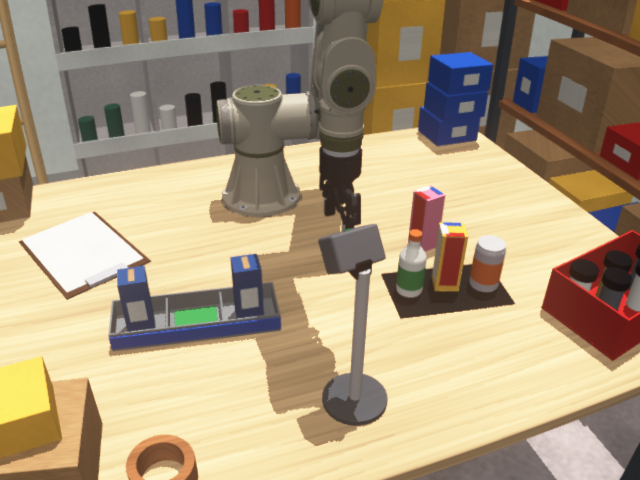

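View pics/side0.png

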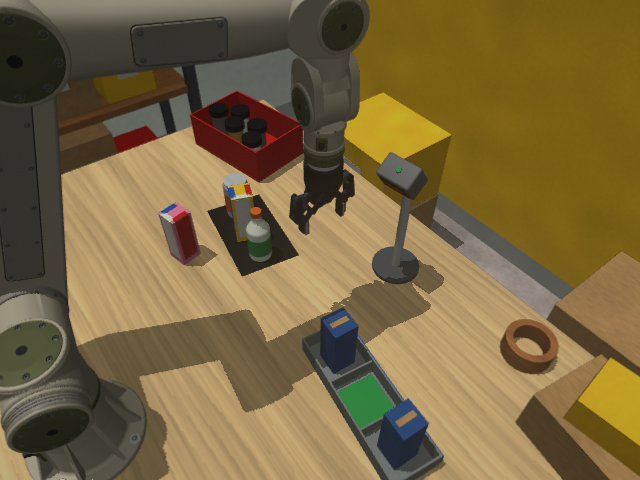

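View pics/wrist0.png

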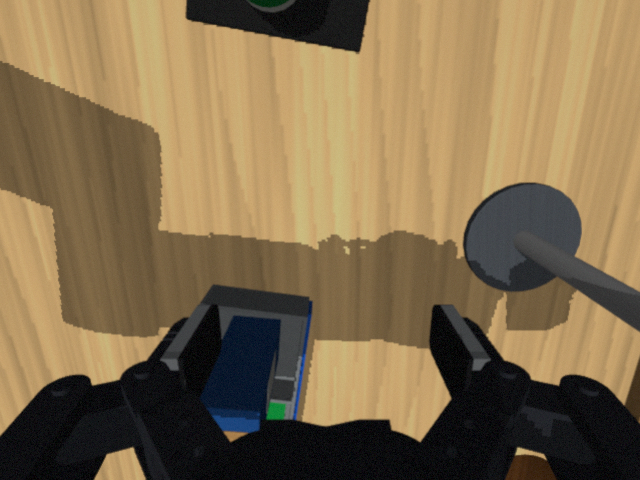

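The scene view shows the yellow carton at (450,258) between the spray bottle (411,270) and the tin (488,265). The pink look-alike is behind them at (427,220), the scanner head at (352,248), and the tray with its green card at (196,317). The side view shows the carton at (240,210) and the card at (367,400).

```bash
cat > h.py <<'E'
from workcell import env, viewer, order, models
import cv2, numpy as np
from scipy.spatial.transform import Rotation as Rn
def cam(c):
    i=viewer.camera_info(c); K=np.array(i["intrinsics"]);D=np.array(i["D"])
    if c=="wrist":
        s=env.get_state();T=np.array(i["T_tool_cam"]);q=s["orientation"]
        Rt=Rn.from_quat([q[1],q[2],q[3],q[0]]).as_matrix()
        Rc=Rt@T[:3,:3];tc=Rt@T[:3,3]+s["tcp_pos"];return K,D,Rc.T,-Rc.T@tc
    return K,D,np.array(i["R"]),np.array(i["t"])
def ray(C,uv):
    K,D,R,t=C
    p=cv2.undistortPoints(np.array([[uv]],float),K,D)[0,0]
    d=R.T@np.array([*p,1]);return -R.T@t,d/np.linalg.norm(d)
def onz(C,uv,z):
    o,d=ray(C,uv);return o+d*(z-o[2])/d[2]
def proj(C,P):
    K,D,R,t=C
    return cv2.projectPoints(np.array(P,float).reshape(-1,1,3),cv2.Rodrigues(R)[0],t,K,D)[0][:,0]
def tri(obs):
    A=np.zeros((3,3));b=np.zeros(3)
    for C,uv in obs:
        o,d=ray(C,uv);M=np.eye(3)-np.outer(d,d);A+=M;b+=M@o
    X=np.linalg.solve(A,b)
    return X,[np.linalg.norm(np.cross(X-ray(C,u)[0],ray(C,u)[1])) for C,u in obs]
E
python3 - <<'E'
from h import *
np.set_printoptions(precision=4,suppress=True)
for c in ["scene","side"]:
    im=viewer.read_camera(c); keep={}
    for n in ["carton","scan_head","tray","card","stock_a","spray","tin","mat"]:
        for k,r in enumerate(models.silhouettes(n,c)):
            if r["score"]<.3: continue
            m=r["region"];ys,xs=np.nonzero(m)
            keep[f"{n}{k}"]=m
            print(c,n,k,round(r["score"],2),np.round(r["location"]),xs.min(),xs.max(),ys.min(),ys.max(),m.sum())
    np.savez_compressed(f"m_{c}.npz",**keep)
a=cv2.imread("pics/scene0.png")[170:310,380:520];b=cv2.imread("pics/side0.png")[160:280,150:290]
o=np.hstack([cv2.resize(a,(400,400),interpolation=2),cv2.resize(b,(400,400),interpolation=2)])
cv2.imwrite("pics/crop1.png",o)
E
```

```text
scene carton 0 0.72 [449. 254.] 431 467 222 291 1968
scene carton 1 0.69 [428. 208.] 409 444 186 251 1598
scene scan_head 0 0.57 [350. 248.] 318 386 224 275 2373
scene tray 0 0.69 [450. 257.] 433 467 222 290 1892
scene tray 1 0.57 [194. 324.] 108 281 283 350 5944
scene card 0 0.55 [197. 314.] 175 217 306 325 651
scene stock_a 0 0.8 [248. 283.] 232 261 255 317 1615
scene stock_a 1 0.75 [135. 297.] 116 155 265 331 1993
scene spray 0 0.72 [412. 266.] 397 425 230 296 1452
scene tin 0 0.65 [489. 262.] 470 505 236 291 1560
scene mat 0 0.63 [444. 298.] 381 513 264 316 3023
scene mat 1 0.43 [191. 324.] 108 280 283 350 5935
side carton 0 0.77 [243. 209.] 228 254 183 241 1084
side carton 1 0.63 [179. 230.] 159 199 203 263 1594
side scan_head 0 0.58 [403. 174.] 376 427 153 199 1424
side tray 0 0.82 [381. 393.] 302 443 330 479 5136
side card 0 0.74 [364. 399.] 338 392 375 427 1640
side stock_a 0 0.93 [400. 430.] 377 427 399 469 2330
side stock_a 1 0.65 [339. 342.] 320 357 308 372 1882
side spray 0 0.61 [259. 237.] 246 270 207 260 999
side tin 0 0.31 [242. 207.] 228 252 183 240 980
side mat 0 0.71 [248. 242.] 208 296 195 274 2269
```

View pics/crop1.png

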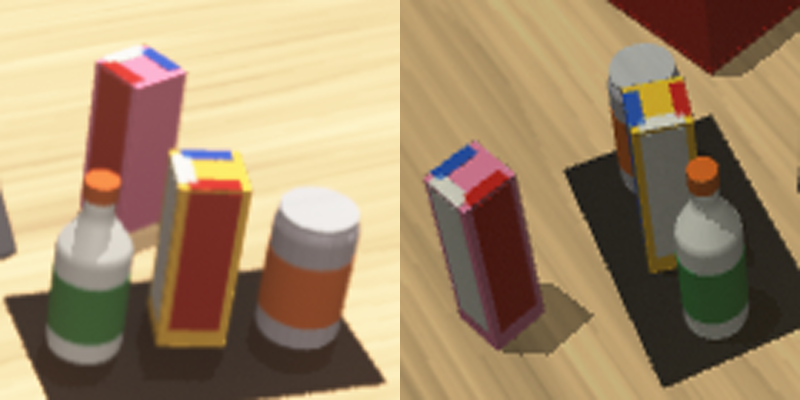

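The crop shows the carton with its red label facing the scene camera (about +x), white facing the spray bottle (about -y) and blue facing the robot, so its yaw is near -90°. I'll fit poses from the masks and corners.

```bash
cat > fit.py <<'E'
from h import *
from scipy.optimize import minimize,least_squares
np.set_printoptions(precision=4,suppress=True)
C={c:cam(c) for c in["scene","side"]}
M={c:np.load(f"m_{c}.npz") for c in C}
sx=np.array([[i,j,k] for i in(0,1) for j in(0,1) for k in(0,1)],float)
def hullmask(Cc,P):
    m=np.zeros((480*2,640*2),np.uint8)
    cv2.fillConvexPoly(m,cv2.convexHull(np.round(proj(Cc,P)*2).astype(np.int32)),1);return m>0
def iou(a,b):return (a&b).sum()/max(1,(a|b).sum())
def up(m):return cv2.resize(m.astype(np.uint8),(1280,960),interpolation=cv2.INTER_NEAREST)>0
def fitbox(masks,pts,x0):
    ms={c:up(m) for c,m in masks.items()}
    f=lambda p:-sum(iou(hullmask(C[c],pts(p)),m) for c,m in ms.items())
    best=None
    for d in np.linspace(-.6,.6,5):
        x=np.array(x0,float);x[2]+=d
        r=minimize(f,x,method="Nelder-Mead",options=dict(initial_simplex=[x]+[x+np.eye(len(x))[i]*(.02 if i!=2 else .15) for i in range(len(x))],xatol=1e-4,fatol=1e-5))
        if best is None or r.fun<best.fun:best=r
    return best
def yawbox(lo,hi,z=0):
    B=np.array(lo)+sx*(np.array(hi)-np.array(lo))
    return lambda p:B@Rn.from_euler("z",p[2]).as_matrix().T+[p[0],p[1],z]
if __name__=="__main__":
    # carton from hand-picked corners (carton frame)
    h=.0275
    k=np.array([[h,-h,.15],[-h,-h,.15],[-h,h,.15],[h,h,.15]])
    S=np.array([[440,222.5],[463.3,223.2],[467.5,236.5],[445.5,235.8]])
    D=np.array([[231.6,199.6],[227.7,186.1],[249.1,183.4],[252.2,196]])
    f=lambda p:np.r_[proj(C["scene"],k@Rn.from_euler("z",p[3]).as_matrix().T+p[:3])-S,proj(C["side"],k@Rn.from_euler("z",p[3]).as_matrix().T+p[:3])-D].ravel()
    r=least_squares(f,[.5,.3,.004,-1.5]);print("carton",r.x,np.rad2deg(r.x[3]),r.fun.round(1))
    X=r.x
    def two(a,b):return tri([(C["scene"],a),(C["side"],b)])
    for n,a,b in [("card",(197,314),(364,399)),("scan",(350,248),(403,174)),("stockA",(248,283),(339,342)),("stockB",(135,297),(400,430))]:
        print(n,two(a,b),onz(C["scene"],a,.005),onz(C["side"],b,.005))
    ca=fitbox({"scene":M["scene"]["card0"],"side":M["side"]["card0"]},yawbox([-.045,-.045,.004],[.045,.045,.005]),[.45,-.3,0]);print("card",ca.x,ca.fun)
    ca=fitbox({"side":M["side"]["card0"]},yawbox([-.045,-.045,.004],[.045,.045,.005]),ca.x);print("card side",ca.x,ca.fun)
    tr=fitbox({"scene":M["scene"]["tray1"]},yawbox([-.055,-.1725,0],[.055,.1725,.045]),ca.x);print("tray",tr.x,tr.fun)
    st=fitbox({"scene":M["scene"]["stock_a0"],"side":M["side"]["stock_a1"]},yawbox([-.0275,-.0275,.004],[.0275,.0275,.144]),[*ca.x[:2]+[0,.1],0]);print("stA",st.x,st.fun)
    st=fitbox({"scene":M["scene"]["stock_a1"],"side":M["side"]["stock_a0"]},yawbox([-.0275,-.0275,.004],[.0275,.0275,.144]),[*ca.x[:2]-[0,.1],0]);print("stB",st.x,st.fun)
    mt=fitbox({"scene":M["scene"]["mat0"]},yawbox([-.08,-.135,0],[.08,.135,.004]),[X[0],X[1],0]);print("mat",mt.x,mt.fun)
    B=np.array([0,-.0425,-.03])+sx*[.055,.085,.06]
    def sc(p):
        R=Rn.from_euler("z",p[2]).as_matrix()@Rn.from_euler("y",-np.deg2rad(35)).as_matrix()
        return B@R.T+[p[0],p[1],p[3]]
    s0=two((350,248),(403,174))[0]
    s=fitbox({"scene":M["scene"]["scan_head0"],"side":M["side"]["scan_head0"]},sc,[s0[0]-.02,s0[1],0,.3]);print("scan",s.x,s.fun)
    s2=fitbox({"scene":M["scene"]["scan_head0"],"side":M["side"]["scan_head0"]},lambda p:sc([*p[:3],.3]),s.x[:3]);print("scan z.3",s2.x,s2.fun)
    o=[]
    for c,w in[("scene",(310,215,80,60)),("side",(360,140,80,60))]:
        im=cv2.imread(f"pics/{c}0.png");x,y,a,b=w
        q=cv2.resize(im[y:y+b,x:x+a],(400,300),interpolation=2)
        for P in (proj(C[c],sc([*s2.x,.3]))-[x,y]+.5)*5:cv2.circle(q,tuple(int(v) for v in P),3,(0,255,0),1)
        o.append(q)
    o2=[]
    for c,w in[("scene",(420,210,80,90)),("side",(200,165,80,90))]:
        im=cv2.imread(f"pics/{c}0.png");x,y,a,b=w
        q=cv2.resize(im[y:y+b,x:x+a],(400,300),interpolation=2)
        kk=np.vstack([k,k*[1,1,0]])@Rn.from_euler("z",X[3]).as_matrix().T+X[:3]
        for P in (proj(C[c],kk)-[x,y]+.5)*[400/a,300/b]:cv2.circle(q,tuple(int(v) for v in P),3,(0,255,0),1)
        o2.append(q)
    cv2.imwrite("pics/fit1.png",np.vstack([np.hstack(o),np.hstack(o2)]))
E
python3 fit.py
```

```text
carton [ 0.5369  0.2878  0.0031 -1.9291] -110.52670811893354 [-0.8  0.4  0.5  0.1  1.1  0.6 -2.3  0.9 -0.8  0.  -0.6 -0.4 -0.6 -1.6
  0.6 -0.5]
card (array([ 0.4727, -0.274 ,  0.0197]), [np.float64(0.0035183131147803175), np.float64(0.0035183131147803965)]) [ 0.4538 -0.2688  0.005 ] [ 0.4783 -0.2729  0.005 ]
scan (array([ 0.7478, -0.0496,  0.3203]), [np.float64(0.0005937436718522666), np.float64(0.0005937436718521861)]) [0.3309 0.1359 0.005 ] [1.055 0.213 0.005]
stockA (array([ 0.489 , -0.1661,  0.0847]), [np.float64(0.006529214226962335), np.float64(0.00652921422696238)]) [ 0.3846 -0.1378  0.005 ] [ 0.5224 -0.1358  0.005 ]
stockB (array([ 0.46  , -0.3864,  0.0885]), [np.float64(0.002096663897284727), np.float64(0.002096663897284743)]) [ 0.3522 -0.3903  0.005 ] [ 0.4926 -0.3647  0.005 ]
card [ 0.477  -0.2756 -0.1558] -1.4007272746660542
card side [ 0.482  -0.2764 -0.1224] -0.8936315287058503
tray [ 0.4774 -0.2756 -0.147 ] -0.6840987136953611
stA [ 0.4931 -0.164  -0.1844] -1.772305632925566
stB [ 0.4609 -0.3881 -0.0992] -1.8446258949581524
mat [ 0.5499  0.2841 -0.1736] -0.5701513718070009
scan [ 0.7224 -0.0493  0.1003  0.2998] -1.822792023574816
scan z.3 [ 0.7229 -0.0493  0.1242] -1.8299419229499192
```

View pics/fit1.png

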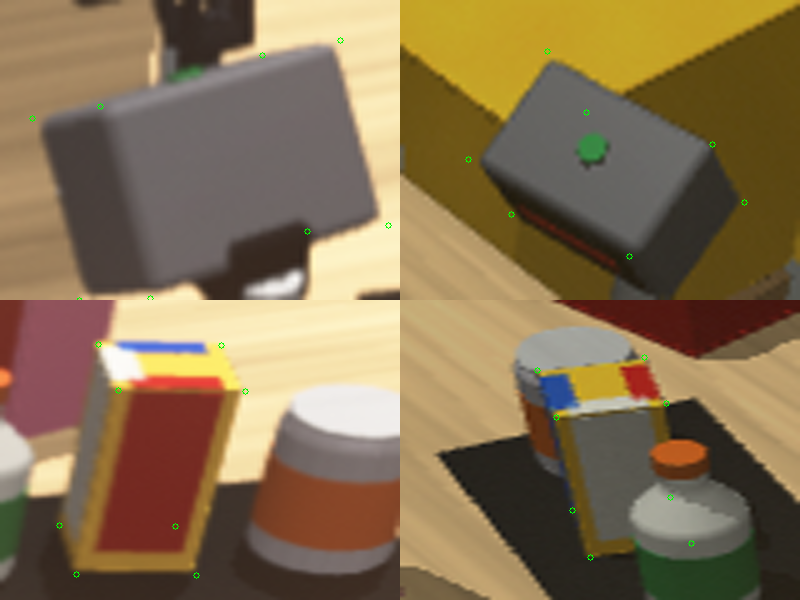

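The carton overlay matches. The scanner overlay is 2 to 4 px off in the side view, so I'll refit the head from its corners and work out the moves.

```bash
cat > plan.py <<'E'
from h import *
np.set_printoptions(precision=4,suppress=True)
def tcp():
    s=env.get_state();q=s["orientation"]
    return s,np.array(s["tcp_pos"]),Rn.from_quat([q[1],q[2],q[3],q[0]])
def to(pos=None,R=None):
    """turn first, then shift: print totals in the move units"""
    s,p,R0=tcp()
    if R is None:R=R0
    w=(R0.inv()*R).as_rotvec()/np.pi
    print("clock",round(s["clock"],2),"j",s["joint_pos"],"gap",s["finger_gap"],"F",s["grip_force"],"pos",p,"Rm",R0.as_matrix().ravel())
    print("turn total",w,"min rows",np.linalg.norm(w)*180/9)
    if pos is not None:
        d=R.as_matrix().T@(np.array(pos)-p)/.12
        print("shift total after turn",d,"min rows",np.linalg.norm(d)/.35)
def frame(y,z): # tool axes from world y and z
    y=np.array(y,float);z=np.array(z,float);return Rn.from_matrix(np.c_[np.cross(y,z),y,z])
def dirv(a):return np.array([np.cos(a),np.sin(a),0])
E
python3 - <<'E'
from fit import *
from plan import *
P=[];S=[]
a,b=.0425,.03
sc=[((0,-a,b),(319,239)),((0,-a,-b),(327,273)),((.055,-a,b),(331,236.4)),((.055,a,b),(376,224.4)),((.055,a,-b),(385.6,258)),((.055,-a,-b),(340,272))]
sd=[((0,a,b),(376.4,172)),((.055,a,b),(391,152)),((.055,-a,b),(423,169.6)),((0,-a,b),(405.6,190)),((0,a,-b),(382.4,183)),((.055,-a,-b),(429,180.6))]
def f(p):
    R=(Rn.from_euler("z",p[3])*Rn.from_euler("y",-p[4])).as_matrix()
    return np.r_[(proj(C["scene"],np.array([x for x,_ in sc])@R.T+p[:3])-[u for _,u in sc]).ravel(),(proj(C["side"],np.array([x for x,_ in sd])@R.T+p[:3])-[u for _,u in sd]).ravel()]
r=least_squares(f,[.72,-.05,.3,.1,.6],loss="soft_l1");print("scan",r.x,f(r.x).round(1))
# post foot check
print(onz(C["scene"],(355,398),.008))
to([.537,.288,.27],frame(dirv(np.deg2rad(-20.5)),[0,0,-1]))
E
```

```text
scan [ 0.7234 -0.0503  0.3     0.1309  0.6042] [-3.5 -0.3 -1.9  2.1 -1.5 -0.   1.4 -1.5  1.3  2.  -0.5  2.8 -2.6 -0.4
 -1.5 -2.  -0.4 -1.2  0.6  0.8 -0.3 -0.3 -0.2 -0.5]
[ 0.7845 -0.0412  0.008 ]
clock 1.05 j [-0.1396  0.3131  0.0461  1.3036  0.      1.4312] gap 0.08548924527612257 F 0.0 pos [ 0.5751 -0.      0.2424] Rm [ 0.      1.      0.0002  1.     -0.      0.      0.      0.0002 -1.    ]
turn total [ 0.0001 -0.      0.1139] min rows 2.277614060290917
shift total after turn [ 2.137  -1.1375 -0.2303] min rows 6.947982395496611
```

Emit:
{"name": "drive_tool", "arguments": {
  "series": [
    [[0,0,0,0,0,0.038],[0,0,0,0,0,0.038],[0,0,0,0,0,0.038],[0.267,-0.142,-0.029,0,0,0],[0.267,-0.142,-0.029,0,0,0],[0.267,-0.142,-0.029,0,0,0],[0.267,-0.142,-0.029,0,0,0],[0.267,-0.142,-0.029,0,0,0],[0.267,-0.142,-0.029,0,0,0],[0.267,-0.142,-0.029,0,0,0],[0.267,-0.142,-0.029,0,0,0],[0,0,0,0,0,0],[0,0,0,0,0,0]]
  ],
  "jaw": 1,
  "grip_force": 60
}}

```text
clock: 2.68
tcp_pos: [0.5372, 0.2876, 0.2699]
orientation: [0.0, 0.822, 0.57, -0.0]
wrist_force: [-0.2, -0.2, -1.5]
finger_gap: 0.0853
grip_force: 0.0
```

```bash
python3 - <<'E'
from plan import *
R=Rn.from_euler("z",-110.5,degrees=True).as_matrix()
to([.537,.288,.112],frame(dirv(np.deg2rad(-20.5)),[0,0,-1]))
C=cam("wrist");im=viewer.read_camera("wrist").copy()
h=.0275;k=np.array([[h,-h,.15],[-h,-h,.15],[-h,h,.15],[h,h,.15]])@R.T+[.537,.288,.004]
for r in models.silhouettes("carton","wrist")[:2]:
    print(r["score"],r["location"])
for P in proj(C,k):cv2.circle(im,tuple(int(round(v)) for v in P),3,(0,255,0),1)
cv2.imwrite("pics/w1.png",im[:,:,::-1])
E
```

```text
clock 2.67 j [ 0.36    0.3777  0.2052  1.3986 -0.0004  2.2887] gap 0.08532549882608657 F 0.0 pos [0.5372 0.2876 0.2699] Rm [ 0.3503  0.9366 -0.0002  0.9366 -0.3503 -0.0005 -0.0006  0.     -1.    ]
turn total [ 0.      0.0002 -0.    ] min rows 0.0035706099011780274
shift total after turn [ 0.003  -0.0025  1.3161] min rows 3.7603716362670663
0.85 [132.4, 245.7]
0.56 [326.4, 221.3]
```

View pics/w1.png

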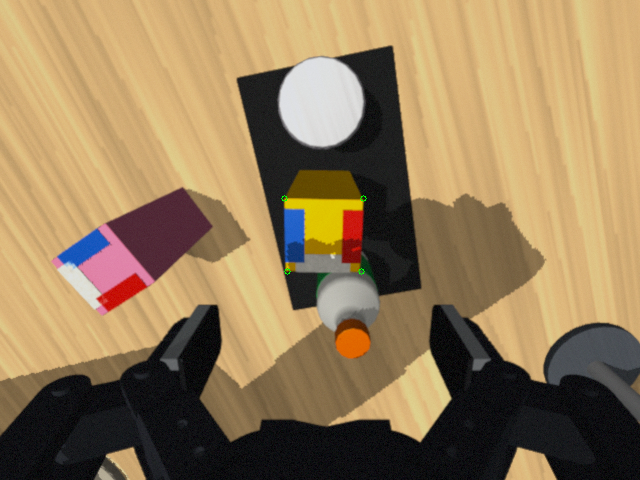

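The projected top corners, e.g. (284,199) and (363,199), lie on the carton's top face. Red is on the right and blue on the left, so the pose is right and I can descend and grip.

Emit:
{"name": "drive_tool", "arguments": {
  "series": [
    [[0,0,0.22,0,0,0],[0,0,0.22,0,0,0],[0,0,0.22,0,0,0],[0,0,0.22,0,0,0],[0,0,0.22,0,0,0],[0,0,0.22,0,0,0],[0,0,0,0,0,0],[0,0,0,0,0,0]]
  ],
  "jaw": 1
}}

```text
clock: 3.78
tcp_pos: [0.5379, 0.2874, 0.1128]
orientation: [0.0, 0.822, 0.569, 0.001]
wrist_force: [-0.0, 0.1, -0.1]
finger_gap: 0.0856
grip_force: 0.0
```

Emit:
{"name": "drive_tool", "arguments": {
  "series": [
    [[0,0,0,0,0,0],[0,0,0,0,0,0],[0,0,0,0,0,0],[0,0,0,0,0,0],[0,0,0,0,0,0],[0,0,0,0,0,0],[0,0,0,0,0,0],[0,0,0,0,0,0]]
  ],
  "jaw": -1,
  "grip_force": 60
}}

```text
clock: 4.78
tcp_pos: [0.5376, 0.2882, 0.1133]
orientation: [0.0, 0.822, 0.57, 0.001]
wrist_force: [-1.8, 0.9, 6.0]
finger_gap: 0.0541
grip_force: 59.8
```

Emit:
{"name": "drive_tool", "arguments": {
  "series": [
    [[0,0,-0.1,0,0,0],[0,0,-0.2,0,0,0],[0,0,-0.2,0,0,0],[0,0,-0.2,0,0,0],[0,0,-0.2,0,0,0],[0,0,-0.2,0,0,0],[0,0,-0.2,0,0,0],[0,0,-0.2,0,0,0],[0,0,-0.1,0,0,0],[0,0,0,0,0,0]]
  ]
}}

```text
clock: 6.02
tcp_pos: [0.5376, 0.288, 0.3046]
orientation: [0.0, 0.822, 0.57, 0.001]
wrist_force: [0.3, -0.2, -2.3]
finger_gap: 0.0543
grip_force: 59.4
```

```bash
cat >> plan.py <<'E'
H=.109
def scanpose(lab,w=(.7234,-.0503,.3),yaw=.13,pitch=np.deg2rad(35),corr=0):
    n=dirv(yaw)*np.cos(pitch)+[0,0,np.sin(pitch)];u=-dirv(yaw)*np.sin(pitch)+[0,0,np.cos(pitch)]
    p=np.array(w)-.12*n-.0275*n+(H-.06)*u
    y={"red":n,"white":np.cross(-u,-n),"blue":-n}[lab]
    return p,frame(y,-u)
E
python3 - <<'E'
from plan import *
for l in ["red","white","blue"]:
    p,R=scanpose(l);print(l,p);to(p,R)
E
```

```text
red [ 0.5757 -0.0696  0.2555]
clock 6.03 j [ 0.3603  0.3773  0.2885  1.4803 -0.0001  2.2892] gap 0.054257922768425955 F 59.36251401901245 pos [0.5376 0.288  0.3046] Rm [ 0.3505  0.9366  0.0016  0.9366 -0.3505  0.0005  0.001   0.0013 -1.    ]
turn total [-0.19    0.0472 -0.1505] min rows 4.939413171149933
shift total after turn [-2.9959 -0.2925  0.294 ] min rows 8.641297108221178
white [ 0.5757 -0.0696  0.2555]
clock 6.03 j [ 0.3603  0.3773  0.2885  1.4803 -0.0001  2.2892] gap 0.054257922768425955 F 59.36251401901245 pos [0.5376 0.288  0.3046] Rm [ 0.3505  0.9366  0.0016  0.9366 -0.3505  0.0005  0.001   0.0013 -1.    ]
turn total [-0.1985 -0.1195 -0.6317] min rows 13.457376083749313
shift total after turn [ 0.2925 -2.9959  0.294 ] min rows 8.641297108221178
blue [ 0.5757 -0.0696  0.2555]
clock 6.03 j [ 0.3603  0.3773  0.2885  1.4803 -0.0001  2.2892] gap 0.054257922768425955 F 59.36251401901245 pos [0.5376 0.288  0.3046] Rm [ 0.3505  0.9366  0.0016  0.9366 -0.3505  0.0005  0.001   0.0013 -1.    ]
turn total [0.0633 0.2548 0.8104] min rows 17.03791899188236
shift total after turn [2.9959 0.2925 0.294 ] min rows 8.641297108221178
```

Emit:
{"name": "drive_tool", "arguments": {
  "series": [
    [[0,0,0,-0.0317,0.0079,-0.0251],[0,0,0,-0.0317,0.0079,-0.0251],[0,0,0,-0.0317,0.0079,-0.0251],[0,0,0,-0.0317,0.0079,-0.0251],[0,0,0,-0.0317,0.0079,-0.0251],[0,0,0,-0.0317,0.0079,-0.0251],[-0.2,0,0,0,0,0],[-0.35,-0.04,0.04,0,0,0],[-0.35,-0.04,0.04,0,0,0],[-0.35,-0.04,0.04,0,0,0],[-0.35,-0.04,0.04,0,0,0],[-0.35,-0.04,0.04,0,0,0],[-0.35,-0.04,0.04,0,0,0],[-0.35,-0.04,0.04,0,0,0],[-0.25,-0.01,0.01,0,0,0],[-0.1,0,0,0,0,0],[0,0,0,0,0,0],[0,0,0,0,0,0]]
  ]
}}

```text
clock: 8.28
tcp_pos: [0.575, -0.0691, 0.2549]
orientation: [0.197, 0.629, 0.717, 0.226]
wrist_force: [0.2, -0.1, -1.7]
finger_gap: 0.0545
grip_force: 60.3
```

```bash
python3 - <<'E'
from plan import *
p,R=scanpose("red");to(p,R)
b=cv2.cvtColor(viewer.read_camera("side"),cv2.COLOR_RGB2BGR);a=cv2.cvtColor(viewer.read_camera("scene"),cv2.COLOR_RGB2BGR)
cv2.imwrite("pics/s2.png",np.hstack([cv2.resize(a[120:320,250:450],(400,400)),cv2.resize(b[80:280,260:460],(400,400))]))
E
```

```text
clock 8.28 j [-0.4091 -0.0942 -0.5665  0.5596  0.2994  1.1138] gap 0.05452801406465176 F 60.31761288642883 pos [ 0.575  -0.0691  0.2549] Rm [-0.131   0.8131  0.5672  0.9914  0.107   0.0756  0.0007  0.5723 -0.8201]
turn total [-0.0005 -0.0004  0.0002] min rows 0.014387073459439674
shift total after turn [-0.0047  0.0075 -0.0016] min rows 0.025783327803328756
```

View pics/s2.png

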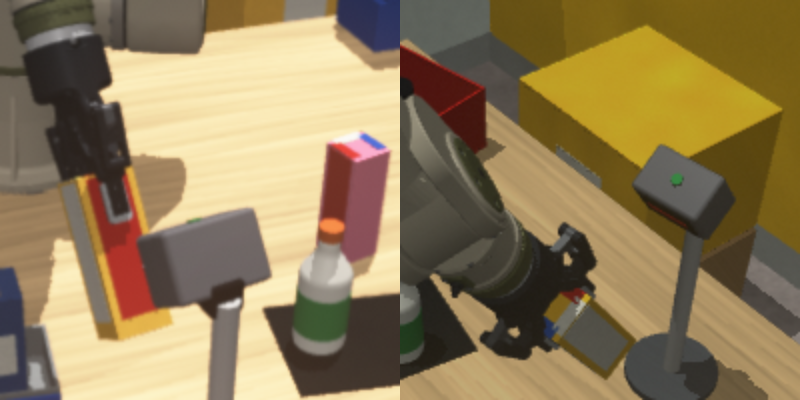

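The red label faces the head squarely, and both views show the carton parallel to the window. I'll hold here, then turn to white.

Emit:
{"name": "drive_tool", "arguments": {
  "series": [
    [[0,0,0,0,0,0],[0,0,0,0,0,0],[0,0,0,0,0,0],[0,0,0,0,0,0],[0,0,0,0,0,0],[0,0,0,0,0,0],[0,0,0,0,0,0],[0,0,0,0,0,0],[0,0,0,0,0,0],[0,0,0,0,0,0]]
  ]
}}

```text
clock: 9.62
tcp_pos: [0.5755, -0.0702, 0.2553]
orientation: [0.198, 0.629, 0.717, 0.226]
wrist_force: [0.0, -0.3, -2.6]
finger_gap: 0.0544
grip_force: 60.3
```

Emit:
{"name": "drive_tool", "arguments": {
  "series": [
    [[0,0,0,0,0,-0.025],[0,0,0,0,0,-0.05],[0,0,0,0,0,-0.05],[0,0,0,0,0,-0.05],[0,0,0,0,0,-0.05],[0,0,0,0,0,-0.05],[0,0,0,0,0,-0.05],[0,0,0,0,0,-0.05],[0,0,0,0,0,-0.05],[0,0,0,0,0,-0.05],[0,0,0,0,0,-0.025],[0,0,0,0,0,0],[0,0,0,0,0,0]]
  ]
}}

```text
clock: 11.25
tcp_pos: [0.5755, -0.0703, 0.2553]
orientation: [0.3, -0.061, 0.952, 0.02]
wrist_force: [0.2, -0.0, -2.1]
finger_gap: 0.0543
grip_force: 60.3
```

```bash
python3 - <<'E'
from plan import *
p,R=scanpose("white");to(p,R)
b=cv2.cvtColor(viewer.read_camera("side"),cv2.COLOR_RGB2BGR);a=cv2.cvtColor(viewer.read_camera("scene"),cv2.COLOR_RGB2BGR)
# expected carton corners if not slipped: tool x=-cx,y=cy,z=-cz, origin at H
s,p,R0=tcp();h=.0275
k=np.array([[i,j,z] for i in(-h,h) for j in(-h,h) for z in(0,.15)])
W=(k-[0,0,H])*[-1,1,-1]@R0.as_matrix().T+p
for im,c in((a,"scene"),(b,"side")):
    for P in proj(cam(c),W):cv2.circle(im,tuple(int(round(v)) for v in P),1,(0,255,0),-1)
cv2.imwrite("pics/s3.png",np.hstack([cv2.resize(a[120:320,250:450],(400,400)),cv2.resize(b[80:280,260:460],(400,400))]))
E
```

```text
clock 11.25 j [-0.4106 -0.0938 -0.5654  0.5594  0.2994 -0.4562] gap 0.05433905698564631 F 60.2855658531189 pos [ 0.5755 -0.0703  0.2553] Rm [-0.8129 -0.1289  0.568  -0.1052  0.9917  0.0744 -0.5728  0.0007 -0.8197]
turn total [ 0.     -0.0003 -0.0003] min rows 0.008775423129901611
shift total after turn [-0.0032  0.0051  0.    ] min rows 0.017165929539656007
```

View pics/s3.png

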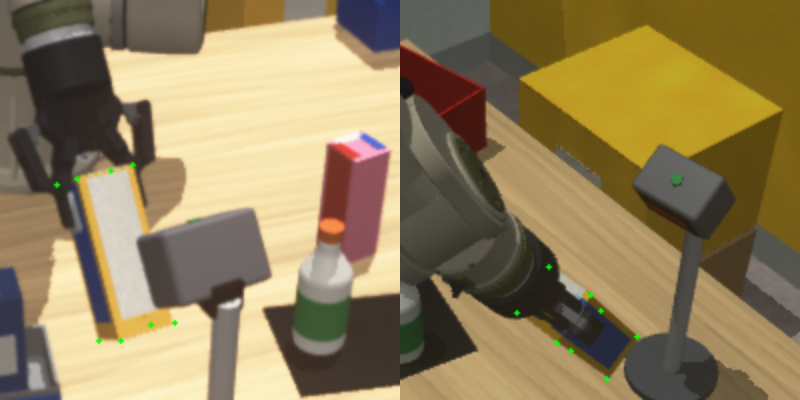

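The white label faces the window and the carton corners sit where predicted, so it has not slipped. I'll hold, then turn to blue and hold.

Emit:
{"name": "drive_tool", "arguments": {
  "series": [
    [[0,0,0,0,0,0],[0,0,0,0,0,0],[0,0,0,0,0,0],[0,0,0,0,0,0],[0,0,0,0,0,0],[0,0,0,0,0,0],[0,0,0,0,0,0],[0,0,0,0,0,0],[0,0,0,0,0,0],[0,0,0,0,0,0]]
  ]
}}

```text
clock: 12.6
tcp_pos: [0.5755, -0.0702, 0.2553]
orientation: [0.3, -0.062, 0.952, 0.02]
wrist_force: [0.6, -0.0, -2.9]
finger_gap: 0.0546
grip_force: 60.3
```

Emit:
{"name": "drive_tool", "arguments": {
  "series": [
    [[0,0,0,0,0,-0.025],[0,0,0,0,0,-0.05],[0,0,0,0,0,-0.05],[0,0,0,0,0,-0.05],[0,0,0,0,0,-0.05],[0,0,0,0,0,-0.05],[0,0,0,0,0,-0.05],[0,0,0,0,0,-0.05],[0,0,0,0,0,-0.05],[0,0,0,0,0,-0.05],[0,0,0,0,0,-0.025],[0,0,0,0,0,0],[0,0,0,0,0,0]]
  ]
}}

```text
clock: 14.22
tcp_pos: [0.5755, -0.0702, 0.2553]
orientation: [-0.226, 0.717, -0.63, 0.198]
wrist_force: [0.1, -0.4, -2.8]
finger_gap: 0.0544
grip_force: 60.3
```

Emit:
{"name": "drive_tool", "arguments": {
  "series": [
    [[0,0,0,0,0,0],[0,0,0,0,0,0],[0,0,0,0,0,0],[0,0,0,0,0,0],[0,0,0,0,0,0],[0,0,0,0,0,0],[0,0,0,0,0,0],[0,0,0,0,0,0],[0,0,0,0,0,0],[0,0,0,0,0,0]]
  ]
}}

```text
clock: 15.48
tcp_pos: [0.5755, -0.0702, 0.2553]
orientation: [-0.226, 0.717, -0.629, 0.198]
wrist_force: [0.1, -0.1, -2.2]
finger_gap: 0.0543
grip_force: 60.3
```

```bash
python3 - <<'E'
from plan import *
p,R=scanpose("blue");to(p,R)
y=-.147
print("up"); to([.5757-.06,-.0696,.33],frame(dirv(y+np.pi/2),[0,0,-1]))
print("over bay");to([.477,-.2756,.33],frame(dirv(y+np.pi/2),[0,0,-1]))
E
```

```text
clock 15.47 j [-0.4106 -0.0938 -0.5653  0.5594  0.2994 -2.0283] gap 0.054269369827828526 F 60.283915400505066 pos [ 0.5755 -0.0702  0.2553] Rm [ 0.1299 -0.8127  0.568  -0.9915 -0.1065  0.0744  0.     -0.5729 -0.8196]
turn total [0.0003 0.0001 0.0001] min rows 0.005853368535628712
shift total after turn [-0.005  -0.0031  0.0002] min rows 0.016787692261145567
up
clock 15.47 j [-0.4106 -0.0938 -0.5653  0.5594  0.2994 -2.0283] gap 0.054269369827828526 F 60.283915400505066 pos [ 0.5755 -0.0702  0.2553] Rm [ 0.1299 -0.8127  0.568  -0.9915 -0.1065  0.0744  0.     -0.5729 -0.8196]
turn total [-0.1349  0.1787  0.5676] min rows 12.20361665923638
shift total after turn [ 0.4937 -0.0677 -0.6222] min rows 2.277482989684632
over bay
clock 15.47 j [-0.4106 -0.0938 -0.5653  0.5594  0.2994 -2.0283] gap 0.054269369827828526 F 60.283915400505066 pos [ 0.5755 -0.0702  0.2553] Rm [ 0.1299 -0.8127  0.568  -0.9915 -0.1065  0.0744  0.     -0.5729 -0.8196]
turn total [-0.1349  0.1787  0.5676] min rows 12.20361665923638
shift total after turn [ 0.5613 -1.8131 -0.6222] min rows 5.706663027776096
```

Emit:
{"name": "drive_tool", "arguments": {
  "series": [
    [[0,0,-0.1,0,0,0],[0,0,-0.25,0,0,0],[0,0,-0.25,0,0,0],[0,0,-0.2,0,0,0],[0,0,0,-0.00963,0.01276,0.04054],[0,0,0,-0.00963,0.01276,0.04054],[0,0,0,-0.00963,0.01276,0.04054],[0,0,0,-0.00963,0.01276,0.04054],[0,0,0,-0.00963,0.01276,0.04054],[0,0,0,-0.00963,0.01276,0.04054],[0,0,0,-0.00963,0.01276,0.04054],[0,0,0,-0.00963,0.01276,0.04054],[0,0,0,-0.00963,0.01276,0.04054],[0,0,0,-0.00963,0.01276,0.04054],[0,0,0,-0.00963,0.01276,0.04054],[0,0,0,-0.00963,0.01276,0.04054],[0,0,0,-0.00963,0.01276,0.04054],[0,0,0,-0.00963,0.01276,0.04054],[0,0,0,0,0,0]]
  ]
}}

```text
clock: 17.85
tcp_pos: [0.5217, -0.078, 0.3343]
orientation: [0.001, 0.073, 0.997, -0.0]
wrist_force: [-0.4, -0.7, -3.0]
finger_gap: 0.0545
grip_force: 60.2
```

```bash
python3 - <<'E'
from plan import *
to([.477,-.2756,.30],frame(dirv(-.147+np.pi/2),[0,0,-1]))
E
```

```text
clock 17.85 j [-0.3008  0.2104  0.1329  1.4921  0.0001 -0.1545] gap 0.054509002954825386 F 60.20125329494476 pos [ 0.5217 -0.078   0.3343] Rm [-0.9893  0.1458  0.0012  0.1458  0.9893 -0.0002 -0.0012 -0.0001 -1.    ]
turn total [-0.      0.0004  0.0002] min rows 0.008715859997094722
shift total after turn [ 0.1272 -1.6831  0.2858] min rows 4.891277359817207
```

Emit:
{"name": "drive_tool", "arguments": {
  "series": [
    [[0.021,-0.28,0.048,0,0,0],[0.021,-0.28,0.048,0,0,0],[0.021,-0.28,0.048,0,0,0],[0.021,-0.28,0.048,0,0,0],[0.021,-0.28,0.048,0,0,0],[0.021,-0.28,0.048,0,0,0],[0,0,0,0,0,0],[0,0,0,0,0,0]]
  ]
}}

```text
clock: 18.85
tcp_pos: [0.4764, -0.2743, 0.3]
orientation: [0.001, 0.073, 0.997, -0.0]
wrist_force: [0.5, -0.3, -3.1]
finger_gap: 0.0544
grip_force: 60.2
```

```bash
python3 - <<'E'
from plan import *
to([.477,-.2756,.116],frame(dirv(-.147+np.pi/2),[0,0,-1]))
R=Rn.from_euler("z",-.147).as_matrix()
def quad(a,b,z):return np.array([[-a,-b,z],[a,-b,z],[a,b,z],[-a,b,z]])@R.T+[.477,-.2756,0]
C={c:cam(c) for c in("wrist","side")}
o=[]
for c in C:
    im=cv2.cvtColor(viewer.read_camera(c),cv2.COLOR_RGB2BGR)
    for q,col in((quad(.045,.045,.005),(0,0,255)),(quad(.055,.1725,.045),(0,255,255))):
        cv2.polylines(im,[np.round(proj(C[c],q)).astype(np.int32)],True,col,1)
    o.append(cv2.resize(im,(400,300)) if c=="wrist" else cv2.resize(im[280:480,240:507],(400,300)))
cv2.imwrite("pics/t1.png",np.hstack(o))
E
```

```text
clock 18.85 j [-0.6685  0.2535  0.1056  1.4214  0.0004 -0.5229] gap 0.05435635230636856 F 60.24135947227478 pos [ 0.4764 -0.2743  0.3   ] Rm [-0.9894  0.1452  0.0013  0.1452  0.9894 -0.0006 -0.0014 -0.0004 -1.    ]
turn total [-0.0001  0.0004  0.0004] min rows 0.012352639823833523
shift total after turn [-0.0063 -0.0104  1.5336] min rows 4.3819631405328945
```

View pics/t1.png

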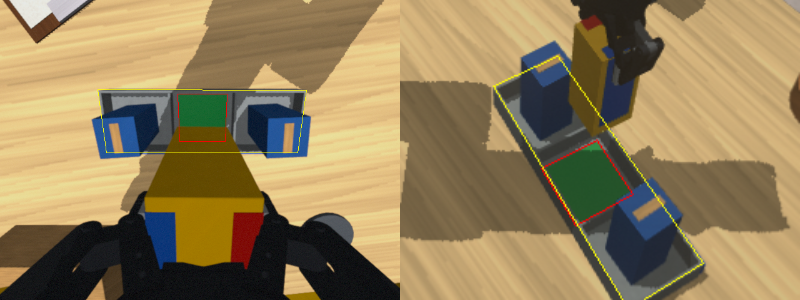

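The predicted card and tray outlines lie on the pictured ones in both views, so I can lower.

Emit:
{"name": "drive_tool", "arguments": {
  "series": [
    [[0,-0.01,0.2,0,0,0],[0,0,0.25,0,0,0],[0,0,0.25,0,0,0],[0,0,0.25,0,0,0],[0,0,0.25,0,0,0],[0,0,0.2,0,0,0],[0,0,0.1,0,0,0],[0,0,0.03,0,0,0],[0,0,0.01,0,0,0],[0,0,0,0,0,0],[0,0,0,0,0,0]]
  ]
}}

```text
clock: 20.32
tcp_pos: [0.4768, -0.2762, 0.1154]
orientation: [0.001, 0.073, 0.997, -0.0]
wrist_force: [0.3, -0.8, -1.7]
finger_gap: 0.0546
grip_force: 60.4
```

Emit:
{"name": "drive_tool", "arguments": {
  "series": [
    [[0,0,0.005,0,0,0],[0,0,0.005,0,0,0],[0,0,0,0,0,0],[0,0,0,0,0,0]]
  ]
}}

```text
clock: 20.82
tcp_pos: [0.4764, -0.2758, 0.1134]
orientation: [0.0, 0.073, 0.997, -0.0]
wrist_force: [-0.1, -0.3, -2.0]
finger_gap: 0.0542
grip_force: 60.4
```

Emit:
{"name": "drive_tool", "arguments": {
  "series": [
    [[0,0,0.005,0,0,0],[0,0,0.005,0,0,0],[0,0,0,0,0,0],[0,0,0,0,0,0]]
  ]
}}

```text
clock: 21.32
tcp_pos: [0.4765, -0.2759, 0.1133]
orientation: [0.001, 0.073, 0.997, -0.0]
wrist_force: [-1.4, 0.3, 5.7]
finger_gap: 0.0543
grip_force: 60.8
```

Contact with the floor (5.7 N). Releasing, then retreating straight up.

Emit:
{"name": "drive_tool", "arguments": {
  "series": [
    [[0,0,0,0,0,0],[0,0,0,0,0,0],[0,0,0,0,0,0],[0,0,0,0,0,0],[0,0,0,0,0,0],[0,0,0,0,0,0],[0,0,0,0,0,0]]
  ],
  "jaw": 0.8
}}

```text
clock: 22.2
tcp_pos: [0.4764, -0.2758, 0.1123]
orientation: [0.0, 0.073, 0.997, -0.0]
wrist_force: [0.4, -0.8, 0.2]
finger_gap: 0.077
grip_force: 0.0
```

Emit:
{"name": "drive_tool", "arguments": {
  "series": [
    [[0,0,-0.1,0,0,0],[0,0,-0.2,0,0,0],[0,0,-0.2,0,0,0],[0,0,-0.2,0,0,0],[0,0,-0.2,0,0,0],[0,0,-0.2,0,0,0],[0,0,-0.2,0,0,0],[0,0,-0.1,0,0,0],[0,0,0,0,0,0],[0,0,0,0,0,0]]
  ]
}}

```text
clock: 23.45
tcp_pos: [0.476, -0.2755, 0.2794]
orientation: [-0.0, 0.073, 0.997, 0.0]
wrist_force: [0.4, 0.6, -0.1]
finger_gap: 0.0769
grip_force: 0.0
```

```bash
python3 - <<'E'
from plan import *
C={c:cam(c) for c in("scene","side")};h=.0275
k=np.array([[i,j,z] for i in(-h,h) for j in(-h,h) for z in(0,.15)])@Rn.from_euler("z",-.147).as_matrix().T+[.477,-.2756,.005]
o=[]
for c,(x,y) in(("scene",(90,220)),("side",(260,300))):
    im=cv2.cvtColor(viewer.read_camera(c),cv2.COLOR_RGB2BGR)
    for P in proj(C[c],k):cv2.circle(im,tuple(int(round(v)) for v in P),1,(0,255,0),-1)
    o.append(cv2.resize(im[y:y+150,x:x+200],(400,300)))
cv2.imwrite("pics/e1.png",np.hstack(o));print(env.get_state()["wrist_force"])
E
```

```text
[-0.3954  0.4972  0.1737]
```

View pics/e1.png

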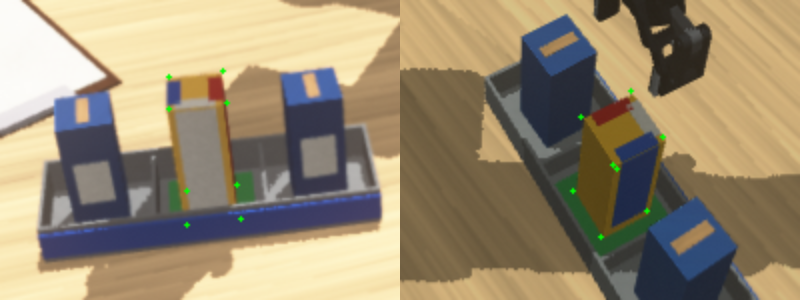

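The carton stands upright and centred on the card, with its white label towards the blue rail and the gripper clear. Handing in.

```bash
python3 -c "
from workcell import order
print(order.hand_in())"
```

```text
the job is handed in; nothing more can be done
None
```

The job is handed in, but hand-in returned no verdict: the yellow carton was held at the scanner for red, white and blue in turn, then stood upright in the free bay, white label towards the blue rail, and released at about 22 s.

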